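Seat a guitar bridge blank in the slotting jig

TASK

Take the dark bridge blank from the stock tray and fit it into the slotting jig: tip it, hook one end under the green retaining lip and slide it gently in until it is fully home against the stop hidden there, with the tell-tale rod pushed right in, and rotate it down flat on the bed. Then swing the brass turn-button squarely across the blank to lock it. Feel for the stop and never force the blank against the jig (a light push of a few newtons is enough), and leave the other things on the bench alone.

Things in the scene. Friction and masses are not known exactly. Their poses are not given: they have to be found in the camera images.
- blank: dark rosewood guitar bridge blank, a plain bar 180 x 40 x 10 mm (x, y, z), about 75 g; origin at the centre of its underside, x along its length, z up. Both ends are alike. It lies flat on the tray's cork riser. The force between it and the jig must stay under 20 N
- jig: fixed slotting jig, plywood base 280 x 120 x 15 mm (x, y, z); origin at the centre of the base's underside, x from the lip end (-x) to the kerb end (+x), z up. Its aluminium bed, on which the blank must lie flat, is 35 mm above the origin, 24 mm wide, along y = 0: the blank overhangs it 8 mm each side. A blank fully home has its centre somewhere at jig x = -37 to -21 mm
- lip_edge (a point): point on the bed's top below the middle of the green lip's free edge; jig x -95, y 0, z 35 mm; axes as the jig's. The lip reaches 45 mm from here to -x, underside 17 mm and top 25 mm above the bed; cheeks under it stand 44 mm apart. The stop face hidden under it is set differently each time, 16 to 32 mm inside this edge: it can only be felt. A blank fully in can tilt up to 0.2 rad
- kerb_top (a point): top centre of the steel kerb at the jig's +x end; jig x 79, y 0, z 46 mm; 14 mm thick in x, 44 mm wide. It stands 11 mm above the bed, more than the 7 mm of play that the blank has under the lip, so the blank cannot go in level: its outer end must come in raised above the kerb and then drop in front of it, where a blank that is home has 3 to 19 mm to spare
- tell_tale (a joint): travel in m of the tell-tale, a brass rod 8 mm thick in the middle of the hidden stop face, 5 mm above the bed; its red tail shows at the jig's -x end. 0: standing 4 mm out of the stop face; 0.004: pushed flush by a blank that is fully home; above 0.003 counts as pushed in. Drag about 1 N, no spring: it stays where it is pushed
- turn_button (a joint): angle in rad of the brass turn-button on a post beside the bed; upright axis at jig x 35, y 45 mm. 0: squarely across the blank, arm pointing to the jig's -y; grows anticlockwise from above; about 1.5: open, arm to the jig's +x. Stops at -0.15 and 1.9; drag 0.05 N m, stays where left. Arm 12 mm wide, 46 mm from axis to tip, at jig z 48 to 56 mm, 3 mm over a seated blank
- button_pin (a point): top centre of the red upright pin near the button's tip, for taking hold of or pushing the button: 10 mm thick, standing 28 mm above the arm, 36 mm from the axis; its top at jig z 84 mm
- stock_tray: fixed pale wooden tray board 220 x 160 x 12 mm (x, y, z), origin at the centre of its underside, with a cork riser 150 x 22 mm along its x in the middle, top at 35 mm, on which the blank lies
- bone_nut: bystander: white bone nut 52 x 10 x 10 mm lying on the tray beside the blank; leave alone
- hammer: bystander: hammer lying on the bench; leave alone
- brush: bystander: brush lying on the bench; leave alone
- screwdriver: bystander: screwdriver lying on the bench; leave alone
- glue: bystander: yellow glue bottle, 56 mm wide, 150 mm tall; leave alone
- jar: bystander: amber jar, 64 mm wide, 80 mm tall; leave alone
- tin: bystander: blue-banded tin, 80 mm wide, 90 mm tall; leave alone
Not all that is in view belongs to the job. Of the things shaped like the blank, the dark wooden one is meant.

How it is judged (in metres and radians):
On the way, in this order (a step that is already met when the one before it is completed fails the run):
1. one end of the blank is hooked at least 10 mm under the lip with its outer end still raised (tilt 0.04 to 0.4 rad) (x of blank in the frame of jig between -0.05 and -0.015 m and y of blank in the frame of jig between -0.006 and 0.006 m and z of blank in the frame of jig below 0.065 m and angle between blank's own z axis and vertical between 0.04 and 0.4 rad), for 0.1 s.
2. the blank lies flat on the bed, fully home: tell-tale in by more than 3 mm (x of blank in the frame of jig between -0.04 and -0.018 m and y of blank in the frame of jig between -0.004 and 0.004 m and angle between the x axis of blank and the x axis of jig, either way round below 0.06 rad and z of blank in the frame of jig between 0.0335 and 0.0365 m and angle between blank's own z axis and vertical below 0.02 rad and value of joint tell_tale above 0.003 m), for 0.2 s.
3. the turn-button is across the blank (within 0.2 rad of square) (value of joint turn_button between -0.16 and 0.2 rad), for 0.1 s.
At the end, for the whole second after the job is handed in: The blank lies at rest, flat on the jig's bed (height within 1.5 mm, tilt under 0.02 rad), its end under the lip (centre at jig x -40 to -18 mm, y within 4 mm, turned less than 0.06 rad), the tell-tale pushed in by more than 3 mm, and the turn-button rests across it, between -0.16 and 0.2 rad (all of step 2 and all of step 3 and linear speed of blank below 0.01 m/s and velocity of joint turn_button between -0.1 and 0.1 rad/s); the robot touches nothing.
It fails at once if the blank is pressed against the jig with more than 20 N (contact force between blank and jig above 20 N).
It fails at once if a bystander is disturbed (moved more than 30 mm; the bone nut 20 mm) (distance of bone_nut from where it was at the start of the episode above 0.02 m or distance of any of hammer, brush, screwdriver, glue, jar, tin from where it was at the start of the episode above 0.03 m).
It also fails if it takes over 72 s, if anything falls off the work surface, if the arm or the gripper's body presses on something with over 40 N, if the wrist force passes 120 N, or if a joint passes its speed limit or range.

ROBOT

A 6-joint arm with a two-finger parallel gripper is mounted at the origin on the work surface. World frame = base frame: x ahead of the robot, y to its left, z up, the work surface at z = 0. Lengths are in m, angles in degrees, forces in N, time in s.
With the tool pointing down it reaches from about 0.4 to 0.825 m from the base axis. Payload 7 kg.
Tool frame: the origin (TCP) lies midway between the tips of the shut fingers; the grasp point (between the pads) lies 19 mm behind it; z points along the fingers, y is the line along which they close (so a half turn about z gives the same grasp; the last joint's range is limited). The gripper opens to 88 mm and grips with 3 to 60 N. Pads are 19 mm wide; open, the fingers measure 130 mm over their backs; the gripper's body (78 mm by 193 mm) begins 47 mm behind the grasp point.
Start: joints at [-52.535, 20.546, 0.682, 0, -70.136, -16.507], TCP at [0.241, -0.63, 0.227] pointing down, gripper open.
Joint ranges: [-176.03, 176.03], [-82.01, 121.73], [-58.28, 71.71], [-173.87, 95.51], [-174.79, -0.11], [-173.66, 173.66]. Speed limits (degrees/s): [136.94, 136.94, 172.46, 180, 180, 180].

INTERFACE

Orientations are given as [roll, pitch, yaw] about the fixed x, y, z axes, in that order (R = Rz(yaw) Ry(pitch) Rx(roll)).
In Python, from plant import r, eyes, workorder gives the robot as it stands.
- The arm moves only by the tool step_arm, never from a script. Its argument "plan" is a list of rows, each a list of 5 numbers: the shift along the tool's x, y, z each as a share of 25 cm, from -1 to 1, then the turn about the tool's z as a share of 60 degrees, from -1 to 1, then the finger opening in mm, from 0 to 87.6. In form: [[x, y, z, turn, jaw], ...]. A call has 1 to 12 rows; each row is the pose to reach, as a shift and turn from the pose commanded when the call began, along the tool's axes at that moment; what a row does not reach only later rows make up. A row lasts 1/12 s, in which the tool goes at most 41.7 mm and 7.16 degrees, less where a joint would pass 70% of its speed; a pose out of reach is approached as far as the arm can. A call with a number of a shift or a turn outside -1 to 1 is refused whole. A call with a gripper value outside its range is refused whole. The fingers move at their own pace and stop on an object; "newtons" is the grip in N (left out, the last holds). Time passes only in rows, so rows that repeat a pose let the fingers close. It gives the time, the measured TCP pose, the force, the opening and the grip force at its end, in the units of the state.
- r.get_state(): the state, without advancing time (a new reading comes with each control period).
- eyes.capture(name): name is "side" or "top"; returns the picture (480x640x3 uint8, red, green, blue); there is no depth.
- eyes.camera_model(name): a dict with "fov_y" (degrees; the focal length in pixels is half the picture's height over the tangent of half this angle, whatever the lens; pixels are square), "cx", "cy" (the principal point, pixels), "world_to_cam" (4x4, takes a point from world to camera coordinates). Camera axes: x right, y up, looking along -z (the intrinsics and any distortion apply to the point x, -y, -z); pixel columns grow to the right and rows downward; lengths in m; the calibration is good to about 2 mm. A picture is of the moment at which its call begins. camera_model takes no time and is no camera call.
- workorder.close_job(): hands the job in; it is judged then, once.
The state is a dict: "time_s": time; "joints": joint angles; "qd": joint speeds; "joint_torque": joint torques, N m; "tcp_pos": TCP position; "eef_rot": TCP orientation; "contact_force": force on the tool from outside, world axes, zero at the start; "moment": the same for the moment, N m; "gripper_width": finger opening in m; "gripper_force": force on a finger pad.
Only numpy, scipy, OpenCV 4.12 (cv2) and the standard library are available. Lean on these libraries where they do the work, as an engineer would, in place of code of your own. Each camera call takes 0.05 s, during which the arm holds its last target. There are 200 camera calls.

## Working session

There is one attempt and no reset: what is moved stays moved. The work goes in short steps, Python scripts to look and compute and a tool call to move; the robot and the scene stay as the last step left them, time stands still between calls to the robot, and variables do not carry over. Pictures are saved under pics/ and viewed, at most 10 in all, crops included, and the job is handed in when it is done.

Besides the shell and the picture viewer there is one more tool, called as name([rows], argument=value, ...), one row to a line, values as JSON. step_arm: Moves the arm, as the interface text tells. Its arguments: {"type":"object","properties":{"plan":{"type":"array"},"newtons":{"type":"number"}},"required":["plan"]}

```bash
ls; mkdir -p pics
python3 - <<'E'
from plant import r,eyes,workorder
import cv2
for n in("top","side"):
    im=eyes.capture(n); cv2.imwrite(f"pics/{n}0.png",im[:,:,::-1])
    print(n,eyes.camera_model(n))
print(r.get_state())
E
```

```text
pics
top {'fov_y': 57.8087742214251, 'cx': 318.1282883841198, 'cy': 243.1443877056748, 'world_to_cam': array([[ 0.06067688, -0.99813036,  0.00735538, -0.01926744],
       [ 0.97646839,  0.06088462,  0.20688776, -0.56790362],
       [-0.20694878, -0.00537101,  0.97833703, -0.98182852],
       [ 0.        ,  0.        ,  0.        ,  1.        ]])}
side {'fov_y': 42.10833369430128, 'cx': 311.91478573964406, 'cy': 245.39323950174796, 'world_to_cam': array([[-0.90455654, -0.42599811, -0.01740895,  0.50456339],
       [ 0.32031271, -0.70596049,  0.63167995, -0.20889932],
       [-0.28138449,  0.56581392,  0.77503379, -1.41670867],
       [ 0.        ,  0.        ,  0.        ,  1.        ]])}
{'time_s': 0.1, 'joints': array([-5.25350967e+01,  2.05880877e+01,  6.38906752e-01, -1.84512289e-02,
       -7.01370078e+01, -1.65074187e+01]), 'qd': array([ 0.0580892 , -0.10323789,  0.09334117,  0.0374851 , -0.05934743,
        0.00313405]), 'joint_torque': array([-3.33753916e-03, -5.84161198e+01,  2.93749988e+01,  7.01554656e+00,
        1.01499268e-02, -8.34064986e-05]), 'tcp_pos': array([ 0.24125209, -0.62993441,  0.22570472]), 'eef_rot': array([ 1.79912435e+02, -7.86068275e-03, -1.59048792e+02]), 'contact_force': array([ 0.09393842,  0.36475707, -0.46691535]), 'moment': array([-0.03223799, -0.02152518,  0.02767451]), 'gripper_force': 0.0, 'gripper_width': 0.08784043750107585}
```

View pics/top0.png

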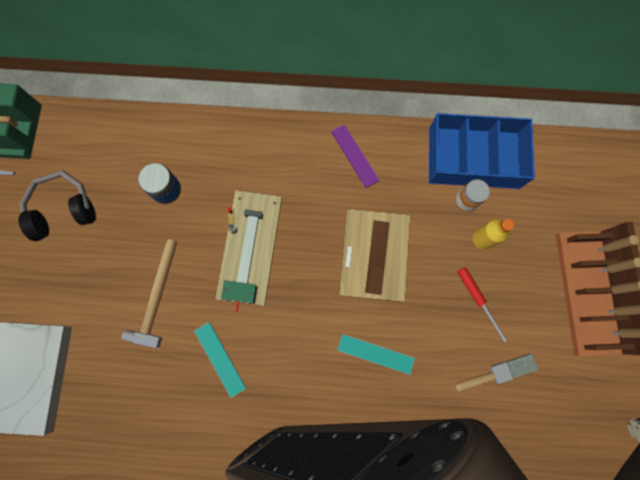

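View pics/side0.png

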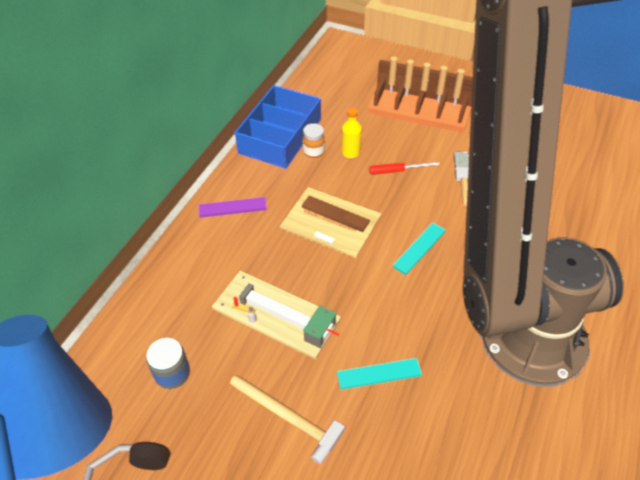

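Candidates for the blank (top view): dark brown bar on the tray (377,256), purple bar (355,155), teal bars (220,360) and (376,354). By the description it is the dark wooden bar on the tray. The jig is at (248,248), with its lip at (239,292) and kerb at (254,213). I'll check the choice in one crop and measure.

```bash
cat > h.py <<'E'
import numpy as np,cv2
from plant import r,eyes,workorder
def cam(n):
    m=eyes.camera_model(n);f=240/np.tan(np.radians(m['fov_y']/2));return m,f,np.array(m['world_to_cam'])
def ray(n,uv,z):
    m,f,T=cam(n);d=np.array([(uv[0]-m['cx'])/f,-(uv[1]-m['cy'])/f,-1.])
    R,t=T[:3,:3],T[:3,3];o=-R.T@t;w=R.T@d
    return o+w*(z-o[2])/w[2]
def proj(n,p):
    m,f,T=cam(n);c=T[:3,:3]@np.array(p)+T[:3,3];return m['cx']+f*c[0]/-c[2],m['cy']-f*c[1]/-c[2]
def rect(n,mask,z):
    c=max(cv2.findContours(mask.astype(np.uint8),0,1)[0],key=cv2.contourArea)[:,0]
    P=np.array([ray(n,p,z)[:2] for p in c.astype(float)])
    (c0,(a,b),ang)=cv2.minAreaRect((P*1000).astype(np.float32))
    if a<b:a,b,ang=b,a,ang+90
    return np.round(c0,1),round(a,1),round(b,1),round((ang+90)%180-90,1)
E
python3 - <<'E'
from h import *
im=cv2.imread("pics/top0.png");s=cv2.imread("pics/side0.png")
a=cv2.resize(im[180:320,200:420],None,fx=3,fy=3,interpolation=2)
b=cv2.resize(s[185:360,205:385],None,fx=3,fy=3,interpolation=2)
cv2.imwrite("pics/c1.png",a);cv2.imwrite("pics/c2.png",b)
for n,I,dark,grn in(("top",im,(355,400,210,305),(215,265,275,310)),("side",s,(295,375,190,235),(300,342,300,350))):
    h=cv2.cvtColor(I,cv2.COLOR_BGR2HSV);H,S,V=[h[...,i].astype(int) for i in range(3)]
    yy,xx=np.mgrid[:480,:640];box=lambda q:(xx>q[0])&(xx<q[1])&(yy>q[2])&(yy<q[3])
    print(n,"blank",rect(n,(V<120)&box(dark),.045))
    print(n,"lip",rect(n,(H>50)&(H<90)&(S>90)&box(grn),.06))
    q=(205,290,185,310) if n=="top" else (210,345,268,360)
    print(n,"bed",rect(n,(S<45)&(V>140)&box(q),.035))
    red=((H<5)|(H>175))&(S>170)&box(q)
    for c in cv2.findContours(red.astype(np.uint8),0,1)[0]:print("red",c[:,0].mean(0),len(c))
    q=(335,420,200,310) if n=="top" else (275,390,180,260)
    print(n,"nut",rect(n,(S<50)&(V>170)&box(q),.022))
E
```

```text
top blank (array([ 547.1, -128.5]), 178.6, 39.2, -4.6)
top lip (array([441.1, 193.9]), 75.1, 41.1, 85.8)
top bed (array([549.2, 188.9]), 166.1, 26.0, -4.2)
red [236.73333333 305.26666667] 15
red [228.875 209.5  ] 8
top nut (array([547.3, -60.1]), 52.9, 11.3, -4.4)Traceback (most recent call last):
  File "<stdin>", line 9, in <module>
  File "h.py", line 12, in rect
    c=max(cv2.findContours(mask.astype(np.uint8),0,1)[0],key=cv2.contourArea)[:,0]
      ~~~^^^^^^^^^^^^^^^^^^^^^^^^^^^^^^^^^^^^^^^^^^^^^^^^^^^^^^^^^^^^^^^^^^^^
ValueError: max() iterable argument is empty
```

View pics/c1.png

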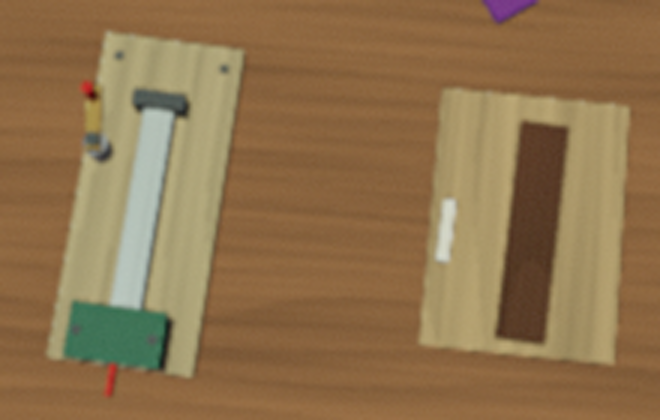

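View pics/c2.png

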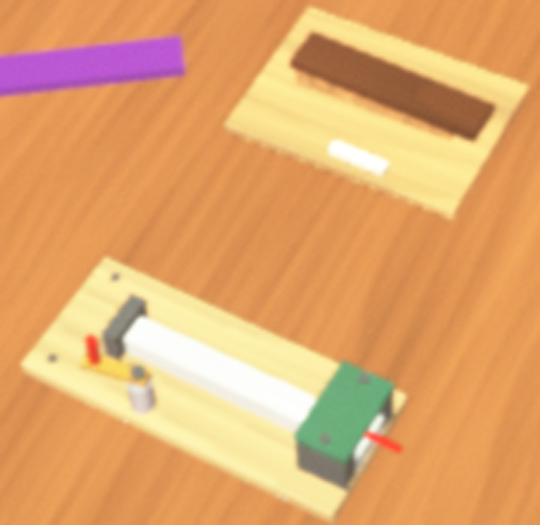

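The crops confirm it: the dark rosewood bar lies on the tray with the bone nut well to its left. In the jig the green lip is near the robot and the kerb is at the far end. The button is open, with its red pin at about (229,209). Next I'll refine the jig pose with both views.

Run:
```python
from h import *
im=cv2.imread("pics/top0.png");s=cv2.imread("pics/side0.png")
for n,I,ba,tr,g in(("top",im,(205,290,185,312),(335,415,200,305),(215,262,275,308)),("side",s,(208,350,268,360),(275,385,185,258),(300,342,300,350))):
    h=cv2.cvtColor(I,cv2.COLOR_BGR2HSV);H,S,V=[h[...,i].astype(int) for i in range(3)]
    yy,xx=np.mgrid[:480,:640];box=lambda q:(xx>q[0])&(xx<q[1])&(yy>q[2])&(yy<q[3])
    pts=[(222,205),(205,250),(265,270)] if n=="top" else [(265,335),(240,360),(330,290) ,(335,205),(325,238)]
    print(n,[tuple(h[b,a]) for a,b in pts])
    ok=lambda z,m:rect(n,m,z) if m.any() else None
    bl=cv2.medianBlur(h,3);Sb,Vb,Hb=bl[...,1],bl[...,2],bl[...,0]
    pale=(Hb>15)&(Sb<140)&(Vb>120)
    print("base",ok(.015,pale&box(ba)),"tray",ok(.012,pale&box(tr)))
    print("blank",ok(.045,((V<150)&box(tr))))
    print("bed",ok(.035,(S<45)&(V>140)&box(ba)),"lip",ok(.060,(H>45)&(H<90)&(S>60)&box(g)))
    kq=(235,270,205,222) if n=="top" else (235,258,280,308)
    print("kerb",ok(.046,(V<120)&box(kq)))
    red=((H<6)|(H>174))&(S>150)&box(ba)
    for c in cv2.findContours(red.astype(np.uint8),0,1)[0]:print("red",np.round(cv2.minAreaRect(c),1) if 0 else cv2.boundingRect(c))
```

```text
top [(np.uint8(15), np.uint8(141), np.uint8(139)), (np.uint8(14), np.uint8(139), np.uint8(141)), (np.uint8(24), np.uint8(76), np.uint8(177))]
base (array([559.5, 187.9]), 284.6, 125.2, -4.2) tray (array([ 559.7, -127.7]), 224.7, 164.0, -2.3)
blank (array([ 559.9, -125.4]), 255.8, 193.9, 3.0)
bed (array([549.2, 188.9]), 166.1, 26.0, -4.2) lip (array([441.8, 194.8]), 77.0, 43.9, 86.0)
kerb (array([633.4, 179.7]), 46.2, 20.8, 86.2)
red (235, 302, 4, 10)
red (227, 207, 4, 5)
side [(np.uint8(15), np.uint8(142), np.uint8(228)), (np.uint8(14), np.uint8(162), np.uint8(219)), (np.uint8(13), np.uint8(159), np.uint8(215)), (np.uint8(18), np.uint8(129), np.uint8(234)), (np.uint8(30), np.uint8(2), np.uint8(255))]
base (array([562.1, 190.2]), 284.0, 132.1, -3.9) tray (array([ 563.1, -123. ]), 222.1, 167.8, -2.2)
blank (array([ 532.4, -122.1]), 140.2, 39.2, -4.6)
bed (array([556.6, 193.7]), 163.0, 35.7, -4.2) lip (array([443.9, 199.5]), 76.8, 44.8, 85.6)
kerb (array([632. , 209.1]), 13.7, 2.8, -49.4)
red (327, 329, 11, 6)
red (234, 298, 3, 7)
```

```bash
cat >> h.py <<'E'
J=np.array([560.5,188.8]);JY=-4.15
def jw(x,y,o=J,a=JY):
    c,s=np.cos(np.radians(a)),np.sin(np.radians(a));return (o+[c*x-s*y,s*x+c*y])/1000
def rows(x,y,z,yaw=None,cmd=None):
    """shares from the pose now (or cmd=(x,y,z,yaw)) to the target"""
    st=r.get_state();p=np.r_[st['tcp_pos'],st['eef_rot'][2]] if cmd is None else np.array(cmd)
    c,s=np.cos(np.radians(p[3])),np.sin(np.radians(p[3]));d=np.array([x,y,z])-p[:3]
    t=0 if yaw is None else (p[3]-yaw+180)%360-180
    return np.round([(c*d[0]+s*d[1])/.25,(s*d[0]-c*d[1])/.25,-d[2]/.25,t/60],3)
E
python3 - <<'E'
from h import *
g=jw(15,0,np.array([547.1,-128.5]),-4.5);print(g)
print(rows(*g,.227,175.5),rows(*g,.1,175.5))
print("glue",ray("top",(490,235),.08),"jig blank home ~",jw(-29,0))
E
```

```text
[ 0.56205376 -0.12967689]
[-1.914  1.41  -0.005  0.424] [-1.914  1.41   0.503  0.424]
glue [ 0.60859095 -0.38871826  0.08      ] jig blank home ~ [0.53157604 0.19089867]
```

step_arm([
  [-0.957, 0.705, 0, 0.424, 60],
  [-0.957, 0.705, 0, 0.424, 60],
  [-0.957, 0.705, 0, 0.424, 60],
  [-0.957, 0.705, 0, 0.424, 60],
  [-0.957, 0.705, 0, 0.424, 60],
  [-0.957, 0.705, 0, 0.424, 60],
  [-0.957, 0.705, 0, 0.424, 60],
  [-0.957, 0.705, 0, 0.424, 60],
  [-0.957, 0.705, 0, 0.424, 60],
  [-0.957, 0.705, 0, 0.424, 60],
])

```text
time_s: 0.93
tcp_pos: [0.4022, -0.3795, 0.2265]
eef_rot: [180.0, -0.0, 175.6]
contact_force: [-0.1, -0.6, 0.1]
gripper_width: 0.0603
gripper_force: 0.0
```

Run:
```python
from h import *
print(rows(.5621,-.1297,.1,175.5)); print(rows(.5621,-.1297,.025,175.5))
```

```text
[-0.562  1.045  0.506  0.002]
[-0.562  1.045  0.806  0.002]
```

step_arm([
  [-0.55, 1, 0, 0, 60],
  [-0.55, 1, 0, 0, 60],
  [-0.55, 1, 0, 0, 60],
  [-0.55, 1, 0, 0, 60],
  [-0.55, 1, 0, 0, 60],
  [-0.55, 1, 0, 0, 60],
  [-0.55, 1, 0.2, 0, 60],
  [-0.55, 1, 0.35, 0, 60],
  [-0.55, 1, 0.5, 0, 60],
  [-0.55, 1, 0.5, 0, 60],
])

```text
time_s: 1.77
tcp_pos: [0.5543, -0.1418, 0.0948]
eef_rot: [-180.0, -0.6, 175.4]
contact_force: [-1.5, -0.1, -0.1]
gripper_width: 0.0602
gripper_force: 0.0
```

Run:
```python
from h import *
print(rows(.5621,-.1297,.025,175.5))
cv2.imwrite("pics/t1.png",cv2.resize(eyes.capture("top")[150:330,290:450,::-1],None,fx=3,fy=3))
```

```text
[-0.027  0.051  0.279 -0.001]
```

View pics/t1.png

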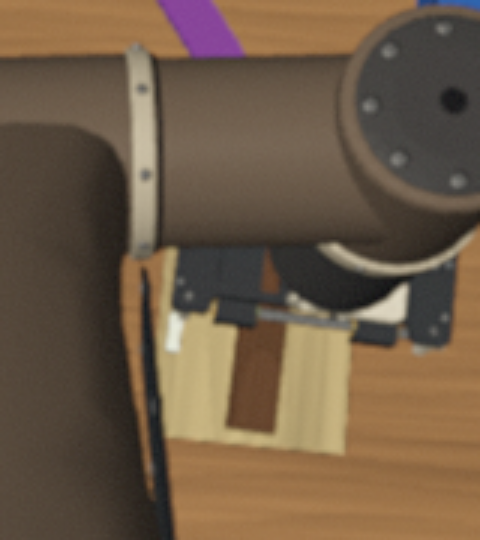

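The gripper straddles the blank (at 255,375 in the crop), the nut at (175,330) is clear, and a small shift to the left remains. I'll descend and grip.

step_arm([
  [-0.027, 0.051, 0, 0, 60],
  [-0.027, 0.051, 0.05, 0, 60],
  [-0.027, 0.051, 0.15, 0, 60],
  [-0.027, 0.051, 0.22, 0, 60],
  [-0.027, 0.051, 0.279, 0, 60],
  [-0.027, 0.051, 0.279, 0, 60],
  [-0.027, 0.051, 0.279, 0, 30],
  [-0.027, 0.051, 0.279, 0, 30],
  [-0.027, 0.051, 0.279, 0, 30],
  [-0.027, 0.051, 0.279, 0, 30],
  [-0.027, 0.051, 0.279, 0, 30],
  [-0.027, 0.051, 0.279, 0, 30],
], newtons=8)

```text
time_s: 2.82
tcp_pos: [0.5672, -0.1296, 0.0335]
eef_rot: [-180.0, 0.1, 175.5]
contact_force: [-1.0, 0.2, 7.7]
gripper_width: 0.0398
gripper_force: 8.0
```

The blank is gripped, but too near the fingertips. I'll reopen, drop 9 mm and regrip.

step_arm([
  [0, 0, 0, 0, 56],
  [0, 0, 0, 0, 56],
  [0.01, 0, 0.01, 0, 56],
  [0.02, 0, 0.036, 0, 56],
  [0.02, 0, 0.036, 0, 56],
  [0.02, 0, 0.036, 0, 56],
  [0.02, 0, 0.036, 0, 30],
  [0.02, 0, 0.036, 0, 30],
  [0.02, 0, 0.036, 0, 30],
  [0.02, 0, 0.036, 0, 30],
  [0.02, 0, 0.036, 0, 30],
], newtons=8)

```text
time_s: 3.73
tcp_pos: [0.5613, -0.1291, 0.0229]
eef_rot: [180.0, 0.0, 175.5]
contact_force: [-0.0, -0.3, -0.1]
gripper_width: 0.0401
gripper_force: 8.0
```

step_arm([
  [0, 0, -0.04, 0, 30],
  [0, 0, -0.12, 0, 30],
  [0, 0, -0.2, 0, 30],
  [0, 0, -0.2, 0, 30],
  [0, 0, -0.2, 0, 30],
  [0, 0, -0.2, 0, 30],
  [0, 0, -0.2, 0, 30],
], newtons=3)

```text
time_s: 4.32
tcp_pos: [0.5605, -0.1291, 0.0723]
eef_rot: [180.0, -0.1, 175.5]
contact_force: [-0.2, -0.8, -0.6]
gripper_width: 0.0399
gripper_force: 3.0
```

Run:
```python
from h import *
st=r.get_state();print(st['tcp_pos'],st['moment'],st['contact_force'])
cv2.imwrite("pics/s1.png",cv2.resize(eyes.capture("side")[150:290,240:440,::-1],None,fx=4,fy=4,interpolation=2))
```

```text
[ 0.56048029 -0.12909048  0.07226899] [-0.03322425 -0.00033879 -0.00269853] [-0.20480248 -0.8088663  -0.64269329]
```

View pics/s1.png

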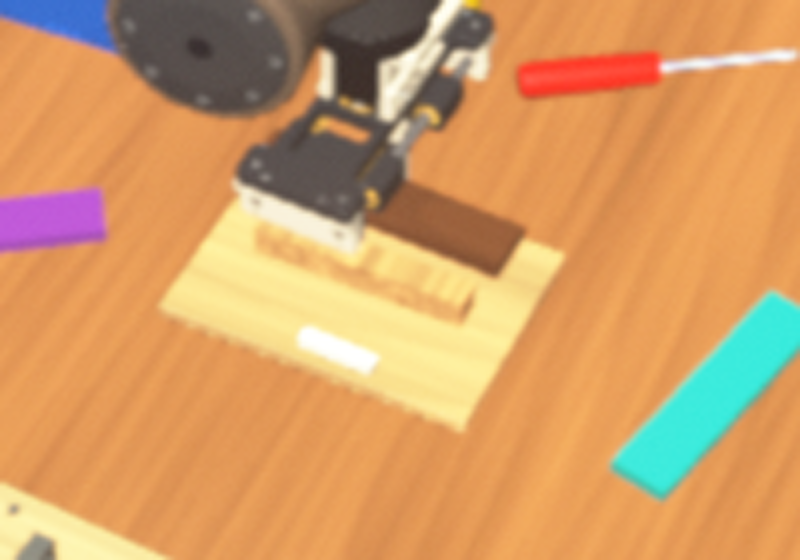

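Run:
```python
from h import *
for t in (0,.05,.1,.15,.2):
    p=jw(-104.5,0,np.array([560.5,-129.1]),-4.5);print(t,proj("side",[*p,.0945-.1045*t]))
```

```text
0 (np.float64(369.25162559041667), np.float64(212.07594019550874))
0.05 (np.float64(369.1379983782227), np.float64(213.49575859711598))
0.1 (np.float64(369.02496551661926), np.float64(214.90815034546688))
0.15 (np.float64(368.9125223544605), np.float64(216.31317355852693))
0.2 (np.float64(368.8006642890051), np.float64(217.7108857494293))
```

The blank is held level; the near end is at side pixel (368,213) and friction keeps it from sagging. I'll tip it by lowering its outer end onto the near edge of the cork riser, which doesn't involve the jig.

step_arm([
  [0.12, 0, 0, 0, 30],
  [0.24, 0, 0, 0, 30],
  [0.37, 0, 0, 0, 30],
  [0.5, 0, 0, 0, 30],
  [0.5, 0, 0, 0, 30],
  [0.5, 0, 0, 0, 30],
  [0.5, 0, 0.1, 0, 30],
  [0.5, 0, 0.18, 0, 30],
  [0.5, 0, 0.2, 0, 30],
  [0.5, 0, 0.215, 0, 30],
  [0.5, 0, 0.229, 0, 30],
  [0.5, 0, 0.229, 0, 30],
], newtons=8)

```text
time_s: 5.37
tcp_pos: [0.437, -0.1194, 0.0154]
eef_rot: [-180.0, -0.0, 175.5]
contact_force: [-0.4, 0.6, -0.9]
gripper_width: 0.0399
gripper_force: 8.0
```

step_arm([
  [0, 0, 0, 0, 30],
  [0, 0, -0.06, 0, 30],
  [0, 0, -0.2, 0, 30],
  [0, 0, -0.33, 0, 30],
  [0, 0, -0.4, 0, 30],
  [0, 0, -0.4, 0, 30],
  [0, 0, -0.4, 0, 30],
])

```text
time_s: 5.95
tcp_pos: [0.4376, -0.1191, 0.1173]
eef_rot: [179.9, 0.2, 175.5]
contact_force: [-0.7, -0.2, -1.0]
gripper_width: 0.0396
gripper_force: 8.0
```

Run:
```python
from h import *
for t in (0,.05,.1,.15,.2):
    st=r.get_state();q=st['tcp_pos'];p=jw(-104.5,0,q[:2]*1000,-4.5);print(t,proj("side",[*p,q[2]+.022-.1045*t]))
cv2.imwrite("pics/s2.png",cv2.resize(eyes.capture("side")[130:280,260:460,::-1],None,fx=4,fy=4,interpolation=2))
```

```text
0 (np.float64(417.36442508199036), np.float64(218.0754576998395))
0.05 (np.float64(417.1124034529765), np.float64(219.55117152355018))
0.1 (np.float64(416.86176713895827), np.float64(221.0187736288454))
0.15 (np.float64(416.6125047490225), np.float64(222.4783307152694))
0.2 (np.float64(416.36460501679915), np.float64(223.9299087531057))
```

View pics/s2.png

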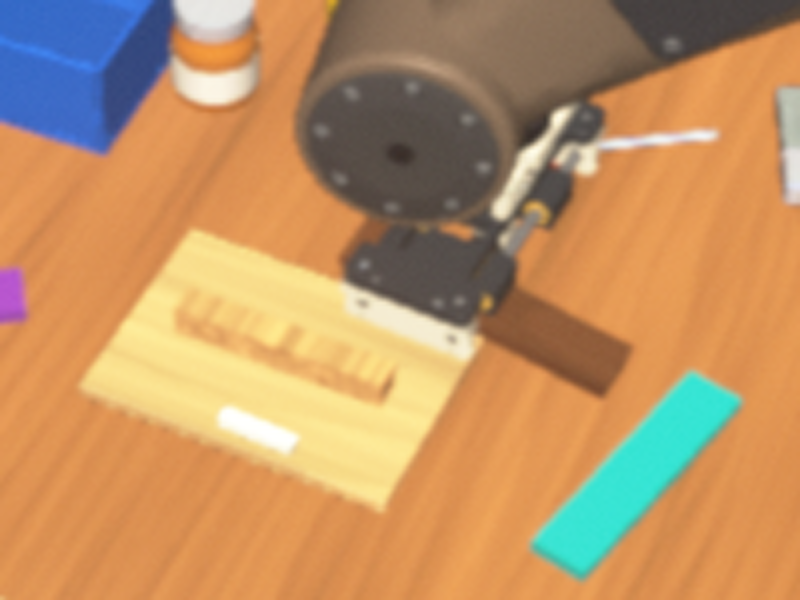

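The blank is now tipped about 0.13 rad: near end at side pixel (414,223) against 218 if level. I'll carry it above the jig.

Run:
```python
from h import *
g=jw(18,0);print(g,rows(*g,.1154,175.85))
```

```text
[0.5784528  0.18749738] [-0.469  1.268  0.003 -0.006]
```

step_arm([
  [-0.05, 0.12, 0, 0, 30],
  [-0.1, 0.25, 0, 0, 30],
  [-0.16, 0.38, 0, 0, 30],
  [-0.22, 0.51, 0, 0, 30],
  [-0.28, 0.64, 0, 0, 30],
  [-0.34, 0.77, 0, 0, 30],
  [-0.4, 0.88, 0, 0, 30],
  [-0.45, 0.96, 0, 0, 30],
  [-0.469, 1, 0, -0.006, 30],
  [-0.469, 1, 0, -0.006, 30],
])

```text
time_s: 6.83
tcp_pos: [0.5734, 0.1223, 0.1138]
eef_rot: [-179.9, -0.1, 176.0]
contact_force: [-0.0, -1.1, -0.4]
gripper_width: 0.0398
gripper_force: 8.0
```

step_arm([
  [0, 0.1, 0, 0, 30],
  [0, 0.2, 0, 0, 30],
  [0, 0.268, 0, 0, 30],
  [0, 0.268, 0, 0, 30],
  [0, 0.268, 0, 0, 30],
  [0, 0.268, 0, 0, 30],
])

```text
time_s: 7.33
tcp_pos: [0.5771, 0.1868, 0.1151]
eef_rot: [-180.0, -0.1, 175.9]
contact_force: [-0.4, 0.2, -1.0]
gripper_width: 0.0399
gripper_force: 8.0
```

Run:
```python
from h import *
st=r.get_state();print(st['tcp_pos'],st['eef_rot'],st['contact_force'])
a=eyes.capture("side")[:,:,::-1];b=eyes.capture("top")[:,:,::-1]
cv2.imwrite("pics/side3.png",a);cv2.imwrite("pics/top3.png",b)
c=np.hstack([cv2.resize(a[230:380,190:370],None,fx=2.2,fy=2.2,interpolation=2),cv2.resize(b[170:320,190:370],None,fx=2.2,fy=2.2,interpolation=2)])
cv2.imwrite("pics/m3.png",c);print(c.shape)
```

```text
[0.57708225 0.18675494 0.11512423] [-1.79959642e+02 -6.19060865e-02  1.75875881e+02] [-0.35494989  0.22386711 -0.96185566]
(330, 792, 3)
```

View pics/m3.png

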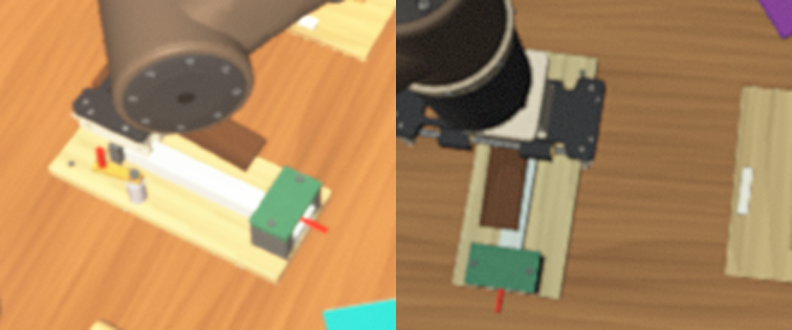

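The left half (side view) shows the blank tipped, its near end hanging above the bed short of the lip. The right half (top view) shows it roughly in line. Next I'll measure the blank's end in both views to calibrate the camera bias against the TCP.

Run:
```python
from h import *
tcp=np.array([577.1,186.8]);z=.1151+.022
for n,f,q in(("top","pics/top3.png",(222,255,243,280)),("side","pics/side3.png",(272,316,270,310))):
    I=cv2.imread(f);h=cv2.cvtColor(I,cv2.COLOR_BGR2HSV);H,S,V=[h[...,i].astype(int) for i in range(3)]
    yy,xx=np.mgrid[:480,:640];b=(xx>q[0])&(xx<q[1])&(yy>q[2])&(yy<q[3])
    m=b&((V<115)&(S>90)&(H<15) if n=="top" else (V<160)&(H<14)&(S>100))
    c=max(cv2.findContours(m.astype(np.uint8),0,1)[0],key=cv2.contourArea)
    bx=cv2.boxPoints(cv2.minAreaRect(c));print(n,np.round(bx,1).tolist(),int(m.sum()))
    # along/lateral coordinates of contour on the tilted top plane, relative to TCP in blank axes
    P=[]
    for u in c[:,0].astype(float):
        zz=z
        for _ in range(8):
            w=ray(n,u,zz)[:2]*1000-tcp;a=np.radians(-4.1);s=w[0]*np.cos(a)+w[1]*np.sin(a);l=-w[0]*np.sin(a)+w[1]*np.cos(a);zz=z+.125*s/1000
        P.append((s,l))
    P=np.array(P);print("near end s",np.percentile(P[:,0],[0,3]).round(1))
    for lo in(-95,-80,-65):
        k=P[(P[:,0]>lo)&(P[:,0]<lo+15)][:,1]
        if len(k):print(lo,k.min().round(1),k.max().round(1))
```

```text
top [[228.3000030517578, 271.20001220703125], [232.5, 241.8000030517578], [248.39999389648438, 244.10000610351562], [244.1999969482422, 273.5]] 472
near end s [-100.   -99.7]
-95 -19.7 15.8
-80 -19.9 15.9
-65 -19.6 16.0
side [[272.6000061035156, 290.79998779296875], [280.8999938964844, 275.70001220703125], [310.6000061035156, 292.20001220703125], [302.29998779296875, 307.29998779296875]] 427
near end s [-101.4 -100.5]
-95 -15.7 23.3
-80 -15.2 23.5
-65 -19.2 23.2
```

step_arm([
  [0, 0, 0.1, 0, 30],
  [0, 0, 0.2, 0, 30],
  [0, 0, 0.26, 0, 30],
  [0, 0, 0.29, 0, 30],
  [0, 0, 0.304, 0, 30],
  [0, 0, 0.304, 0, 30],
  [0, 0, 0.304, 0, 30],
  [0, 0, 0.304, 0, 30],
])

```text
time_s: 8.1
tcp_pos: [0.5785, 0.1879, 0.0408]
eef_rot: [179.9, 0.1, 175.9]
contact_force: [-0.6, -0.8, -1.0]
gripper_width: 0.0399
gripper_force: 8.0
```

Run:
```python
from h import *
st=r.get_state();print(st['tcp_pos'],st['eef_rot'],st['contact_force'])
a=eyes.capture("side")[:,:,::-1];b=eyes.capture("top")[:,:,::-1]
cv2.imwrite("pics/side4.png",a);cv2.imwrite("pics/top4.png",b)
c=np.hstack([cv2.resize(a[270:370,230:350],None,fx=3.3,fy=3.3,interpolation=2),cv2.resize(b[220:320,200:320],None,fx=3.3,fy=3.3,interpolation=2)])
cv2.imwrite("pics/m4.png",c);print(c.shape)
```

```text
[0.5785051  0.18791013 0.04078243] [1.79937783e+02 9.03788876e-02 1.75883786e+02] [-0.61659806 -0.78882456 -0.99658866]
(330, 792, 3)
```

View pics/m4.png

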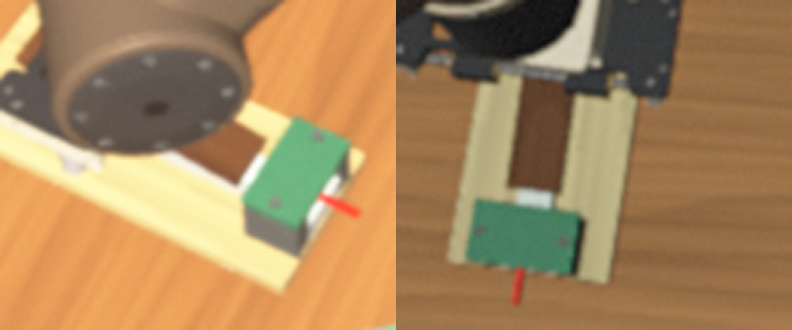

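The blank's end shows in both views just outside the lip and nearly centred on it (top crop 536 against bed 535). I'll check its lateral offset from the lip numerically.

Run:
```python
from h import *
a=np.radians(-4.15);tcp=np.array([578.5,187.9])
def sl(n,c,zf):
    P=[]
    for u in c.astype(float):
        zz=zf(0)
        for _ in range(8):
            w=ray(n,u,zz)[:2]*1000-tcp;s=w[0]*np.cos(a)+w[1]*np.sin(a);l=-w[0]*np.sin(a)+w[1]*np.cos(a);zz=zf(s)
        P.append((s,l))
    return np.array(P)
zt=.0408+.022
for n,f,q,g in(("top","pics/top4.png",(225,256,243,285),(215,262,275,308)),("side","pics/side4.png",(282,316,295,330),(300,342,300,350))):
    I=cv2.imread(f);h=cv2.cvtColor(I,cv2.COLOR_BGR2HSV);H,S,V=[h[...,i].astype(int) for i in range(3)]
    yy,xx=np.mgrid[:480,:640];B=lambda q:(xx>q[0])&(xx<q[1])&(yy>q[2])&(yy<q[3])
    m1=B(q)&((V<115)&(S>90)&(H<15) if n=="top" else (V<160)&(H<14)&(S>100))
    m2=B(g)&(H>45)&(H<90)&(S>60)
    for nm,m,zf in(("blank",m1,lambda s:zt+.125*s/1000),("lip",m2,lambda s:.060)):
        P=sl(n,max(cv2.findContours(m.astype(np.uint8),0,1)[0],key=cv2.contourArea)[:,0],zf)
        lo,hi=P[:,0].min(),P[:,0].max()
        k=P[(P[:,0]>lo+6)&(P[:,0]<lo+30)][:,1]
        print(n,nm,"s",lo.round(1),hi.round(1),"lat",k.min().round(1),k.max().round(1),"mid",((k.min()+k.max())/2).round(1))
```

```text
top blank s -100.2 -23.9 lat -19.8 15.6 mid -2.1
top lip s -158.6 -114.9 lat -41.5 35.5 mid -3.0
side blank s -99.1 -55.0 lat -15.1 23.4 mid 4.1
side lip s -157.1 -112.7 lat -36.5 40.4 mid 1.9
```

step_arm([
  [0, -0.006, 0.005, 0, 30],
  [0, -0.006, 0.011, 0, 30],
  [0.01, -0.006, 0.011, 0, 30],
  [0.02, -0.006, 0.011, 0, 30],
  [0.03, -0.006, 0.011, 0, 30],
  [0.04, -0.006, 0.011, 0, 30],
  [0.05, -0.006, 0.011, 0, 30],
  [0.06, -0.006, 0.011, 0, 30],
  [0.07, -0.006, 0.011, 0, 30],
  [0.08, -0.006, 0.011, 0, 30],
  [0.08, -0.006, 0.011, 0, 30],
  [0.08, -0.006, 0.011, 0, 30],
])

```text
time_s: 9.2
tcp_pos: [0.5574, 0.1875, 0.0368]
eef_rot: [-180.0, -0.0, 175.9]
contact_force: [-0.3, -1.5, -0.5]
gripper_width: 0.0394
gripper_force: 8.0
```

Run:
```python
from h import *
st=r.get_state();print(st['tcp_pos'],st['eef_rot'],st['contact_force'],st['moment'])
b=eyes.capture("top")[:,:,::-1];a=eyes.capture("side")[:,:,::-1]
cv2.imwrite("pics/side5.png",a);cv2.imwrite("pics/top5.png",b)
c=np.hstack([cv2.resize(a[270:370,230:350],None,fx=3.3,fy=3.3,interpolation=2),cv2.resize(b[220:320,200:320],None,fx=3.3,fy=3.3,interpolation=2)])
cv2.imwrite("pics/m5.png",c)
```

```text
[0.55737783 0.18748049 0.03679419] [-1.79989288e+02 -2.12249377e-02  1.75886810e+02] [-0.31474513 -1.46652022 -0.45227111] [-0.01763171  0.23819263 -0.00235724]
```

View pics/m5.png

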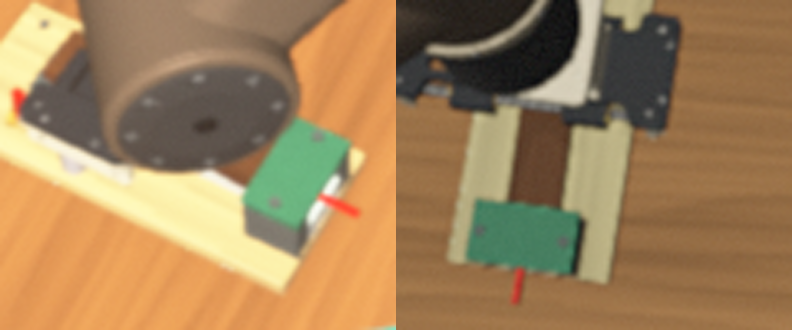

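The blank's end is under the lip in both halves and the tail is still fully out, ending at (517,300) in the crop. That was picture ten, so from here I'll use numbers only.

step_arm([
  [0, 0, 0, 0, 30],
  [0, 0, 0, 0, 30],
])

```text
time_s: 9.47
tcp_pos: [0.5577, 0.1874, 0.0367]
eef_rot: [-180.0, -0.0, 175.9]
contact_force: [-0.3, -0.8, -0.3]
gripper_width: 0.04
gripper_force: 8.0
```

```bash
cat >> h.py <<'E'
def tail():
    """length in px of the red tail in each view"""
    out=[]
    for n,q in(("top",(225,250,295,325)),("side",(318,350,322,342))):
        h=cv2.cvtColor(eyes.capture(n),cv2.COLOR_RGB2HSV).astype(int)[q[2]:q[3],q[0]:q[1]]
        m=((h[...,0]<6)|(h[...,0]>174))&(h[...,1]>130)
        y,x=np.nonzero(m);out+=[n,int(m.sum()),(x.min()+q[0],x.max()+q[0],y.min()+q[2],y.max()+q[2]) if len(x) else None]
    return out
def st():
    s=r.get_state();print(s['time_s'],s['tcp_pos'].round(4),s['contact_force'].round(1),s['moment'].round(3))
E
python3 -c "
from h import *
st();print(tail());st()"
```

```text
9.4667 [0.5577 0.1874 0.0367] [-0.3 -0.8 -0.3] [0.007 0.226 0.023]
['top', 19, (np.int64(235), np.int64(238), np.int64(302), np.int64(311)), 'side', 22, (np.int64(327), np.int64(337), np.int64(329), np.int64(334))]
9.5667 [0.5577 0.1875 0.0367] [-0.6  0.4  0.5] [-0.035  0.193  0.039]
```

step_arm([
  [0, 0, -0.003, 0, 30],
  [0, 0, -0.006, 0, 30],
  [0, 0, -0.006, 0, 30],
  [0, 0, -0.006, 0, 30],
])

```text
time_s: 9.9
tcp_pos: [0.5578, 0.1876, 0.0384]
eef_rot: [180.0, 0.0, 175.9]
contact_force: [0.1, 0.1, -0.8]
gripper_width: 0.0399
gripper_force: 8.0
```

```bash
python3 -c "
from h import *
st();eyes.capture('top');st()"
```

```text
9.9 [0.5578 0.1876 0.0384] [ 0.1  0.1 -0.8] [-0.06  -0.028  0.009]
9.95 [0.5578 0.1875 0.0383] [ 0.2  0.3 -1.2] [-0.061  0.002  0.002]
```

step_arm([
  [0.004, 0, 0, 0, 30],
  [0.008, 0, 0, 0, 30],
  [0.012, 0, 0, 0, 30],
  [0.016, 0, 0, 0, 30],
  [0.02, 0, 0, 0, 30],
  [0.024, 0, 0, 0, 30],
  [0.024, 0, 0, 0, 30],
], newtons=5)

```text
time_s: 10.53
tcp_pos: [0.5516, 0.188, 0.0384]
eef_rot: [180.0, 0.0, 175.9]
contact_force: [-0.1, 0.0, -0.7]
gripper_width: 0.04
gripper_force: 5.0
```

step_arm([
  [0.003, 0, 0, 0, 30],
  [0.006, 0, 0, 0, 30],
  [0.009, 0, 0, 0, 30],
  [0.012, 0, 0, 0, 30],
  [0.012, 0, 0, 0, 30],
])

```text
time_s: 10.95
tcp_pos: [0.5487, 0.1882, 0.0383]
eef_rot: [180.0, 0.0, 175.9]
contact_force: [0.6, 0.4, -0.2]
gripper_width: 0.0398
gripper_force: 5.0
```

```bash
python3 -c "
from h import *
st();print(tail());st()"
```

```text
10.95 [0.5487 0.1882 0.0383] [ 0.6  0.4 -0.2] [-0.064 -0.308  0.041]
['top', 22, (np.int64(235), np.int64(238), np.int64(302), np.int64(312)), 'side', 21, (np.int64(327), np.int64(338), np.int64(329), np.int64(334))]
11.05 [0.5487 0.1882 0.0383] [0.1 0.3 0.1] [-0.02  -0.277 -0.014]
```

step_arm([
  [0.002, 0, 0, 0, 30],
  [0.004, 0, 0, 0, 30],
  [0.006, 0, 0, 0, 30],
  [0.008, 0, 0, 0, 30],
  [0.008, 0, 0, 0, 30],
  [0.008, 0, 0, 0, 30],
])

```text
time_s: 11.55
tcp_pos: [0.5478, 0.1886, 0.0388]
eef_rot: [180.0, 0.1, 175.9]
contact_force: [4.0, -1.9, -0.0]
gripper_width: 0.0398
gripper_force: 5.0
```

```bash
python3 -c "
from h import *
st();print(tail());st()"
```

```text
11.55 [0.5478 0.1886 0.0388] [ 4.  -1.9 -0. ] [-0.486 -1.739  0.106]
['top', 24, (np.int64(235), np.int64(238), np.int64(301), np.int64(312)), 'side', 23, (np.int64(327), np.int64(338), np.int64(329), np.int64(335))]
11.65 [0.5478 0.1886 0.0388] [ 5.  -1.6 -0.9] [-0.526 -1.748  0.045]
```

```bash
cat >> h.py <<'E'
def tip(n,I):
    """redness profile edge of the tail, sub-pixel, along its image axis (I is BGR)"""
    I=I.astype(float);red=np.clip(I[...,2]-1.0*np.maximum(I[...,1],I[...,0])-(90 if n=="side" else 60),0,None)
    if n=="top": p=red[296:322,231:243].sum(1);k=np.arange(296,322)
    else: p=red[322:342,322:350].sum(0);k=np.arange(322,350)
    return round(p.sum()/p.max(),2),round((p*k).sum()/p.sum(),2)
E
python3 - <<'E'
from h import *
for k in("0","4","5"):
    print(k,tip("top",cv2.imread(f"pics/top{k}.png")),tip("side",cv2.imread(f"pics/side{k}.png")))
for n in("top","side"):print(n,tip(n,eyes.capture(n)[:,:,::-1]))
print([np.subtract(proj(n,[*jw(-152,0),.04]),proj(n,[*jw(-156,0),.04])).round(2) for n in("top","side")])
E
```

```text
0 (np.float64(8.82), np.float64(306.23)) (np.float64(8.76), np.float64(333.26))
4 (np.float64(8.94), np.float64(306.26)) (np.float64(8.66), np.float64(333.33))
5 (np.float64(9.01), np.float64(306.25)) (np.float64(8.7), np.float64(333.33))
top (np.float64(10.32), np.float64(307.05))
side (np.float64(10.04), np.float64(334.0))
[array([ 0.29, -1.69]), array([-1.59, -0.75])]
```

The tail grew 1.35 px in both views, about 3.3 mm, and the push force rose sharply to 4.5 N, so the blank's upper front edge is on the stop. I'll ease off and rotate it down.

step_arm([
  [-0.003, -0.002, 0, 0, 30],
  [-0.003, -0.002, 0.005, 0, 30],
  [-0.003, -0.002, 0.01, 0, 30],
  [-0.003, -0.002, 0.015, 0, 30],
  [-0.003, -0.002, 0.02, 0, 30],
  [-0.003, -0.002, 0.025, 0, 30],
  [-0.003, -0.002, 0.03, 0, 30],
  [-0.003, -0.002, 0.035, 0, 30],
  [-0.003, -0.002, 0.035, 0, 30],
])

```text
time_s: 12.5
tcp_pos: [0.5475, 0.1878, 0.0293]
eef_rot: [180.0, 0.0, 175.9]
contact_force: [4.2, -0.3, -0.4]
gripper_width: 0.0401
gripper_force: 5.0
```

```bash
python3 -c "
from h import *
st();eyes.capture('top');st()"
```

```text
12.5 [0.5475 0.1878 0.0293] [ 4.2 -0.3 -0.4] [-0.045 -1.76  -0.037]
12.55 [0.5475 0.1878 0.0294] [ 4.6  0.3 -0.3] [-0.072 -1.743 -0.039]
```

step_arm([
  [-0.002, 0, 0.004, 0, 30],
  [-0.003, 0, 0.008, 0, 30],
  [-0.003, 0, 0.012, 0, 30],
  [-0.003, 0, 0.016, 0, 30],
  [-0.003, 0, 0.02, 0, 30],
  [-0.003, 0, 0.02, 0, 30],
])

```text
time_s: 13.05
tcp_pos: [0.5476, 0.1874, 0.0241]
eef_rot: [-180.0, -0.1, 175.9]
contact_force: [-0.7, 0.5, -0.4]
gripper_width: 0.04
gripper_force: 5.0
```

```bash
python3 -c "
from h import *
st();eyes.capture('top');st()"
```

```text
13.05 [0.5476 0.1874 0.0241] [-0.7  0.5 -0.4] [ 0.264  0.022 -0.129]
13.1 [0.5476 0.1875 0.0242] [ 0.   0.5 -0.1] [ 0.28   0.114 -0.067]
```

Force is back to about zero. I'll lower the last bit in small steps and feel for the bed.

step_arm([
  [0, 0, 0.002, 0, 30],
  [0, 0, 0.004, 0, 30],
  [0, 0, 0.006, 0, 30],
  [0, 0, 0.006, 0, 30],
])

```text
time_s: 13.43
tcp_pos: [0.548, 0.1875, 0.023]
eef_rot: [-180.0, -0.0, 175.9]
contact_force: [0.1, -0.0, -0.2]
gripper_width: 0.0398
gripper_force: 5.0
```

```bash
python3 -c "
from h import *
st();eyes.capture('top');st()"
```

```text
13.4333 [0.548  0.1875 0.023 ] [ 0.1 -0.  -0.2] [0.105 0.025 0.026]
13.4833 [0.5481 0.1876 0.023 ] [-0.5  0.4 -0.5] [0.03  0.062 0.026]
```

step_arm([
  [0, 0, 0.002, 0, 30],
  [0, 0, 0.004, 0, 30],
  [0, 0, 0.006, 0, 30],
  [0, 0, 0.008, 0, 30],
  [0, 0, 0.008, 0, 30],
])

```text
time_s: 13.9
tcp_pos: [0.5484, 0.1875, 0.0216]
eef_rot: [-180.0, 0.0, 175.9]
contact_force: [-0.8, -1.5, 4.4]
gripper_width: 0.0402
gripper_force: 5.0
```

```bash
python3 -c "
from h import *
st();eyes.capture('top');st()"
```

```text
13.9 [0.5484 0.1875 0.0216] [-0.8 -1.5  4.4] [-0.477  0.333 -0.021]
13.95 [0.5485 0.1875 0.0216] [-1.2 -1.1  4.8] [-0.45   0.345 -0.055]
```

It's flat on the bed (fz 4.5 N). I'll relieve the vertical load and push gently home.

step_arm([
  [0, 0, -0.003, 0, 30],
  [0.002, 0, -0.003, 0, 30],
  [0.004, 0, -0.003, 0, 30],
  [0.006, 0, -0.003, 0, 30],
  [0.006, 0, -0.003, 0, 30],
])

```text
time_s: 14.37
tcp_pos: [0.5477, 0.1882, 0.0221]
eef_rot: [180.0, 0.1, 175.9]
contact_force: [4.7, -0.5, -1.1]
gripper_width: 0.0402
gripper_force: 5.0
```

```bash
python3 -c "
from h import *
st()
for n in('top','side'):print(n,tip(n,eyes.capture(n)[:,:,::-1]))
st()"
```

```text
14.3667 [0.5477 0.1882 0.0221] [ 4.7 -0.5 -1.1] [-0.471 -1.86   0.109]
top (np.float64(10.52), np.float64(307.2))
side (np.float64(10.16), np.float64(334.07))
14.4667 [0.5478 0.1882 0.0221] [ 5.6 -2.  -0.4] [-0.499 -1.825  0.063]
```

The stop is felt at 5 N and the tail is in about 3.9 mm. I'll ease off and release.

step_arm([
  [-0.005, 0, 0, 0, 30],
  [-0.005, 0, 0, 0, 30],
  [-0.005, 0, 0, 0, 52],
  [-0.005, 0, 0, 0, 52],
  [-0.005, 0, 0, 0, 52],
  [-0.005, 0, 0, 0, 52],
  [-0.005, 0, -0.02, 0, 52],
  [-0.005, 0, -0.06, 0, 52],
  [-0.005, 0, -0.15, 0, 52],
  [-0.005, 0, -0.3, 0, 52],
  [-0.005, 0, -0.4, 0, 52],
  [-0.005, 0, -0.4, 0, 52],
])

```text
time_s: 15.47
tcp_pos: [0.5511, 0.1894, 0.1289]
eef_rot: [179.7, 0.5, 175.9]
contact_force: [1.4, 0.0, -0.3]
gripper_width: 0.0521
gripper_force: 0.0
```

Run:
```python
from h import *
st()
I={}
for n in('top','side'):
    I[n]=eyes.capture(n)[:,:,::-1].copy();print(n,tip(n,I[n]));cv2.imwrite(f"pics/{n}6.png",I[n])
a=np.radians(-4.15)
for n,q in(("top",(225,265,205,290)),("side",(225,325,270,340))):
    h=cv2.cvtColor(I[n],cv2.COLOR_BGR2HSV).astype(int);H,S,V=h[...,0],h[...,1],h[...,2]
    yy,xx=np.mgrid[:480,:640];m=(xx>q[0])&(xx<q[1])&(yy>q[2])&(yy<q[3])&(H<15)&(S>90)&(V<(115 if n=="top" else 160))
    print(n,m.sum(),rect(n,m,.045))
    g=(215,262,275,308) if n=="top" else (300,342,300,350)
    G=(xx>g[0])&(xx<g[1])&(yy>g[2])&(yy<g[3])&(H>45)&(H<90)&(S>60);print("lip",rect(n,G,.06))
```

```text
15.4667 [0.5511 0.1894 0.1289] [ 1.4  0.  -0.3] [ 0.09  -0.216  0.02 ]
top (np.float64(10.58), np.float64(307.2))
side (np.float64(10.19), np.float64(334.03))
top 427 (array([505.9, 188.9]), 75.5, 35.0, -4.4)
lip (array([442.5, 194.8]), 77.2, 45.0, 86.4)
side 753 (array([549.5, 190.9]), 148.0, 40.0, -4.2)
lip (array([444.9, 199.4]), 77.0, 45.4, 85.2)
```

The blank is released: in line with the jig (-4.2° against -4.15°), clear of the kerb, tail still in. Next I'll locate the button pin from both views, using the earlier pictures for the pin position.

Run:
```python
from h import *
J0=np.array([560.3,187.9])
for n,f,q in(("top","0",(220,240,200,216)),("side","0",(226,243,290,312)),("side","6",(226,243,290,312))):
    I=cv2.imread(f"pics/{n}{f}.png");h=cv2.cvtColor(I,cv2.COLOR_BGR2HSV).astype(int)[q[2]:q[3],q[0]:q[1]]
    m=((h[...,0]<7)|(h[...,0]>173))&(h[...,1]>140);y,x=np.nonzero(m)
    if len(x)==0: print(n,f,"none");continue
    uv=(x.mean()+q[0],y.mean()+q[2]);tp=(x[y==y.min()].mean()+q[0],y.min()+q[2])
    print(n,f,np.round(uv,1),np.round(tp,1),"mid@.070",ray(n,uv,.070)[:2].round(4),"top@.084",ray(n,tp,.084)[:2].round(4))
for t in(1.4,1.5,1.6):
    p=jw(35+36*np.sin(t),45-36*np.cos(t),J0);print(t,p.round(4),[np.round(proj(n,[*p,.07]),1) for n in("top","side")])
```

```text
top 0 [228.7 208.9] [228.5 207. ] mid@.070 [0.6364 0.2355] top@.084 [0.6372 0.2334]
side 0 [235.4 300.8] [235. 297.] mid@.070 [0.6376 0.2335] top@.084 [0.6375 0.2326]
side 6 [235.4 300.8] [235. 297.] mid@.070 [0.6376 0.2335] top@.084 [0.6375 0.2326]
1.4 [0.6334 0.2216] [array([234.4, 210.5]), array([239.7, 297.5])]
1.5 [0.6341 0.2251] [array([232.9, 210.1]), array([238.6, 298.5])]
1.6 [0.6344 0.2287] [array([231.5, 209.9]), array([237.7, 299.7])]
```

```bash
python3 -c "
from h import *
st();print(rows(.636,.233,.1289,175.85),rows(.636,.233,.062,175.85))"
```

```text
15.5667 [0.5487 0.1883 0.1242] [-0.5 -0.  -0.4] [-0.104  0.072 -0.033]
[-0.336  0.204 -0.019  0.   ] [-0.336  0.204  0.249  0.   ]
```

step_arm([
  [-0.1, 0.06, 0, 0, 52],
  [-0.2, 0.12, 0, 0, 52],
  [-0.3, 0.18, 0, 0, 52],
  [-0.336, 0.204, 0, 0, 52],
  [-0.336, 0.204, 0, 0, 52],
  [-0.336, 0.204, 0, 0, 52],
  [-0.336, 0.204, 0.07, 0, 52],
  [-0.336, 0.204, 0.14, 0, 52],
  [-0.336, 0.204, 0.2, 0, 52],
  [-0.336, 0.204, 0.235, 0, 52],
  [-0.336, 0.204, 0.249, 0, 52],
  [-0.336, 0.204, 0.249, 0, 52],
])

```text
time_s: 16.57
tcp_pos: [0.6345, 0.232, 0.0589]
eef_rot: [-179.9, -0.1, 175.9]
contact_force: [0.2, 0.1, 0.4]
gripper_width: 0.0521
gripper_force: 0.0
```

step_arm([
  [0, 0, 0, 0, 0],
  [0, 0, 0, 0, 0],
  [0, 0, 0, 0, 0],
  [0, 0, 0, 0, 0],
  [0, 0, 0, 0, 0],
  [0, 0, 0, 0, 0],
  [0, 0, 0, 0, 0],
  [0, 0, 0, 0, 0],
], newtons=6)

```text
time_s: 17.23
tcp_pos: [0.6358, 0.2329, 0.0598]
eef_rot: [180.0, 0.0, 175.9]
contact_force: [0.6, 0.8, 0.3]
gripper_width: 0.0095
gripper_force: 6.0
```

The pin is held (9.5 mm). I'll swing it along the arc of radius 36 mm.

step_arm([
  [-0.002, -0.021, 0, 0, 0],
  [0, -0.046, 0, 0, 0],
  [0.007, -0.07, 0, 0, 0],
  [0.018, -0.093, 0, 0, 0],
  [0.032, -0.114, 0, 0, 0],
  [0.05, -0.132, 0, 0, 0],
  [0.07, -0.146, 0, 0, 0],
  [0.093, -0.156, 0, 0, 0],
  [0.117, -0.163, 0, 0, 0],
  [0.137, -0.165, 0, 0, 0],
  [0.137, -0.165, 0, 0, 0],
  [0.137, -0.165, 0, 0, 0],
])

```text
time_s: 18.23
tcp_pos: [0.5978, 0.1954, 0.0597]
eef_rot: [179.9, 0.0, 175.9]
contact_force: [1.1, 8.7, 0.4]
gripper_width: 0.0099
gripper_force: 6.0
```

Run:
```python
from h import *
st();p=r.get_state()['tcp_pos'];print(r.get_state()['gripper_width'])
I=eyes.capture("side")[:,:,::-1].copy();cv2.imwrite("pics/side7.png",I);print(tip("side",I))
for t in(0,.2,.4):
    q=jw(35+36*np.sin(t),45-36*np.cos(t),np.array([560.3,187.9]));print(t,q.round(4),np.round(proj("side",[*q,.07]),1))
```

```text
18.2333 [0.5978 0.1954 0.0597] [1.1 8.7 0.4] [ 3.284 -0.384 -0.047]
0.009947033075658456
(np.float64(10.06), np.float64(334.08))
0 [0.5959 0.1943] [259.9 294.1]
0.2 [0.603  0.1945] [257.1 293.1]
0.4 [0.61   0.1962] [254.1 292.6]
```

step_arm([
  [0, 0, 0, 0, 14],
  [0, 0, 0, 0, 14],
  [0, 0, 0, 0, 14],
  [0, 0, -0.04, 0, 14],
  [0, 0, -0.1, 0, 14],
  [0, 0, -0.2, 0, 14],
  [0, 0, -0.35, 0, 14],
  [0, 0, -0.5, 0, 14],
  [-0.1, -0.16, -0.5, 0, 14],
  [-0.2, -0.32, -0.5, 0, 14],
  [-0.3, -0.48, -0.5, 0, 14],
  [-0.3, -0.6, -0.5, 0, 14],
])

```text
time_s: 19.28
tcp_pos: [0.6625, 0.0402, 0.1841]
eef_rot: [-179.9, -0.1, 175.9]
contact_force: [1.1, -0.5, 0.4]
gripper_width: 0.0135
gripper_force: 0.0
```

step_arm([
  [0, -0.16, 0, 0, 14],
  [0, -0.32, 0, 0, 14],
  [0, -0.48, 0, 0, 14],
  [0, -0.5, 0, 0, 14],
  [0, -0.5, 0, 0, 14],
])

```text
time_s: 19.7
tcp_pos: [0.651, -0.0861, 0.184]
eef_rot: [-180.0, -0.2, 175.6]
contact_force: [0.1, 0.2, -0.1]
gripper_width: 0.014
gripper_force: 0.0
```

Run:
```python
from h import *
st();J0=np.array([560.3,187.9])
for n,q in(("top",(215,265,200,245)),("side",(225,290,270,320))):
    I=eyes.capture(n)[:,:,::-1].copy();cv2.imwrite(f"pics/{n}8.png",I);print(n,"tail",tip(n,I))
    h=cv2.cvtColor(I,cv2.COLOR_BGR2HSV).astype(int);H,S,V=h[...,0],h[...,1],h[...,2]
    yy,xx=np.mgrid[:480,:640];B=(xx>q[0])&(xx<q[1])&(yy>q[2])&(yy<q[3])
    m=B&((H<6)|(H>174))&(S>170)&(V>130);y,x=np.nonzero(m)
    if len(x):
        c=(x.mean(),y.mean());w=ray(n,c,.07)[:2];print("pin",np.round(c,1),len(x),w.round(4))
    q2=(225,265,205,290) if n=="top" else (225,325,270,345)
    B2=(xx>q2[0])&(xx<q2[1])&(yy>q2[2])&(yy<q2[3])&(H<15)&(S>90)&(V<(115 if n=="top" else 160))
    print("blank",B2.sum(),rect(n,B2,.045))
for t in(-.1,0,.1,.2):
    p=jw(35+36*np.sin(t),45-36*np.cos(t),J0);print(t,p.round(4),[np.round(proj(n,[*p,.07]),1) for n in("top","side")])
```

```text
19.7 [ 0.651  -0.0861  0.184 ] [ 0.1  0.2 -0.1] [ 0.063 -0.072  0.004]
top tail (np.float64(nan), np.float64(nan))h.py:41: RuntimeWarning: invalid value encountered in scalar divide
  return round(p.sum()/p.max(),2),round((p*k).sum()/p.sum(),2)
Traceback (most recent call last):
  File "h.py", line 12, in rect
    c=max(cv2.findContours(mask.astype(np.uint8),0,1)[0],key=cv2.contourArea)[:,0]
      ~~~^^^^^^^^^^^^^^^^^^^^^^^^^^^^^^^^^^^^^^^^^^^^^^^^^^^^^^^^^^^^^^^^^^^^
ValueError: max() iterable argument is empty
```

step_arm([
  [0.1, -0.16, -0.1, 0, 14],
  [0.2, -0.32, -0.1, 0, 14],
  [0.3, -0.48, -0.1, 0, 14],
  [0.4, -0.64, -0.1, 0, 14],
  [0.4, -0.8, -0.1, 0, 14],
  [0.4, -0.8, -0.1, 0, 14],
  [0.4, -0.8, -0.1, 0, 14],
])

```text
time_s: 20.33
tcp_pos: [0.537, -0.2772, 0.2096]
eef_rot: [-180.0, -0.1, 175.8]
contact_force: [0.9, 0.9, 0.1]
gripper_width: 0.014
gripper_force: 0.0
```

Run:
```python
from h import *
st();J0=np.array([560.3,187.9])
for n,q in(("top",(215,265,200,245)),("side",(225,290,270,320))):
    I=eyes.capture(n)[:,:,::-1].copy();cv2.imwrite(f"pics/{n}9.png",I)
    h=cv2.cvtColor(I,cv2.COLOR_BGR2HSV).astype(int);H,S,V=h[...,0],h[...,1],h[...,2]
    yy,xx=np.mgrid[:480,:640];B=(xx>q[0])&(xx<q[1])&(yy>q[2])&(yy<q[3])
    print(n,"tail",tip(n,I))
    m=B&((H<6)|(H>174))&(S>170)&(V>130);y,x=np.nonzero(m)
    if len(x): print("pin",x.mean().round(1),y.mean().round(1),len(x),ray(n,(x.mean(),y.mean()),.07)[:2].round(4))
    m=B&(H>16)&(H<32)&(S>150);y,x=np.nonzero(m)
    if len(x)>8:
        P=np.array([ray(n,(a,b),.056)[:2] for a,b in zip(x,y)])*1000;print("brass",len(x),cv2.minAreaRect(P.astype(np.float32)))
    q2=(225,270,200,290) if n=="top" else (225,325,270,345)
    B2=(xx>q2[0])&(xx<q2[1])&(yy>q2[2])&(yy<q2[3])&(H<15)&(S>90)&(V<(115 if n=="top" else 160))
    print("blank",B2.sum(),rect(n,B2,.045) if B2.any() else "")
for t in(-.1,0,.1,.2):
    p=jw(35+36*np.sin(t),45-36*np.cos(t),J0);print(t,p.round(4),[np.round(proj(n,[*p,.07]),1) for n in("top","side")])
```

```text
20.3333 [ 0.537  -0.2772  0.2096] [0.9 0.9 0.1] [ 0.025 -0.17   0.001]
top tail (np.float64(10.65), np.float64(307.2))
pin 243.4 227.5 11 [0.5929 0.196 ]
blank 859 (array([546.1, 186.2]), 155.5, 35.1, -4.1)
side tail (np.float64(10.13), np.float64(334.0))
pin 260.1 293.7 31 [0.596  0.1932]
brass 67 ((596.2321166992188, 211.7478485107422), (53.70365905761719, 14.541358947753906), 76.8868637084961)
blank 808 (array([538.5, 191.7]), 126.1, 40.4, -4.4)
-0.1 [0.5923 0.1948] [array([243.8, 227.7]), array([261.2, 294.8])]
0 [0.5959 0.1943] [array([244.2, 226.3]), array([259.9, 294.1])]
0.1 [0.5995 0.1943] [array([244.3, 224.8]), array([258.5, 293.6])]
0.2 [0.603  0.1945] [array([244.4, 223.4]), array([257.1, 293.1])]
```

```bash
python3 -c "
from plant import workorder
print(workorder.close_job())"
```

```text
the job is handed in; nothing more can be done
None
```

I handed the job in: by my measurements the blank is flat and fully home (felt stop at about 5 N, tell-tale in about 3.9 mm) and the button is square across it within about 0.1 rad; the hand-in call reported no verdict.

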